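# Feed a can end round the track into the pick-up nest

### The job

With your fingertips, slide the loose can end along the curved feed track, following the bend and pushing it through the red spring gate, until it drops into the round nest at the far end, lies flat in it and the gate has sprung shut again behind it. The end is thin aluminium: push it gently, and never pinch it or lift it off the track. Leave the other things on the deck where they are.

Things in the scene. Friction and masses are not known exactly. Their poses are not given: they have to be found in the camera images.
- feed_track: fixed feed track for can ends: dark plate 200 (x) x 290 (y) mm on four legs, origin on the deck under its centre. Its slick channel has its floor 60 mm above the origin and is 62 mm wide between white strips 4 mm high. Its centre line runs along -y at x = -45 mm, then round a quarter bend of 90 mm radius about (45, 5) mm, then along +x to the nest.
- track_mouth (a point): point on the floor of the track, on its centre line, at the flared open mouth: (-45, 140, 60) mm in the feed_track frame
- bend_start (a point): point on the floor of the track, on its centre line, where the bend begins: (-45, 5, 60) mm in the feed_track frame
- bend_middle (a point): point on the floor of the track, on its centre line, half-way round the bend: (-18.6, -58.6, 60) mm in the feed_track frame
- bend_finish (a point): point on the floor of the track, on its centre line, where the bend finishes: (45, -85, 60) mm in the feed_track frame
- nest (a point): centre of the floor of the nest: (60, -85, 56) mm in the feed_track frame. A round pocket with a bright floor, 62 mm across, sunk 4 mm below the track's floor, with a black suction port in the middle. A white strip 4 mm high closes its far side. An end drops in by its own weight once it is pushed to the middle, within 2 mm; easing off helps its rear edge down
- loose_end_mid (a point): centre, half-way up, of the loose can end: a slick silver disc 57 mm across, 7 mm high, about 12 g, lying flat on the straight part of the track, the only one there. In the nest its top stands 3 mm above the track's floor, so this point is then 3.5 mm above nest
- gate (a joint): red spring gate, rad: bar 52 mm long, 6 mm wide, on an upright pivot at (27, -127) mm in the feed_track frame. 0: shut, across the track along +y, 33 mm before the nest's centre; it swings level towards the nest, up to 1.5, against a weak spring (under 1 N) that shuts it. The bar runs 4.5 to 9.5 mm above the track's floor: a sliding end pushes it open, and it clears one lying in the nest
- stamp: bystander: hand stamp standing upright, black foot 34 mm square, red knob, 70 mm tall; origin under its centre
- filled_can: bystander: filled silver-white drinks can standing upright, 66 mm across, 122 mm tall; origin under its centre
- steel_cap: bystander: round stainless ferrule cap lying flat, 50 mm across, 10 mm high; origin under its centre
Mind the look-alikes: they are no part of the job. What is shaped like the part that bears loose_end_mid but purple is not meant.

How it is judged (in metres and radians):
On the way, in this order (a step that is already met when the one before it is completed fails the run):
1. the can end slides round the bend, lying on the track (horizontal distance between loose_end_mid and bend_middle below 0.03 m and z of loose_end_mid in the frame of feed_track below 0.068 m).
2. the can end pushes the gate open (value of joint gate above 0.5 rad and horizontal distance between loose_end_mid and nest below 0.06 m).
At the end, for the whole second after the job is handed in: the can end lies still and flat (within 3 degrees) in the nest, its centre within 4 mm of the nest's centre and no more than 2 mm higher than when fully down, and the gate has sprung shut (within 0.1 rad) (horizontal distance between loose_end_mid and nest below 0.004 m and z of loose_end_mid in the frame of nest below 0.0055 m and angle between loose_end's own z axis and vertical below 0.05 rad and linear speed of loose_end below 0.01 m/s and value of joint gate below 0.1 rad); the robot touches nothing.
It fails at once if the can end is lifted more than 8 mm off the track's floor (z of loose_end_mid in the frame of feed_track above 0.0715 m).
It fails at once if the can end is pinched or pushed with more than 20 N (contact force between the fingers and loose_end above 20 N).
It fails at once if the stamp, the filled can or the ferrule cap is moved more than 20 mm (distance of any of stamp, filled_can, steel_cap from where it was at the start of the episode above 0.02 m).
It also fails if it takes over 42 s, if anything falls off the work surface, if the arm or the gripper's body presses on something with over 40 N, if the wrist force passes 120 N, or if a joint passes its speed limit or range.

### The arm

A 6-joint arm with a two-finger parallel gripper is mounted at the origin on a cart in front of the work surface, level with it; the furniture and walls round the work are solid. World frame = base frame: x ahead of the robot, y to its left, z up, the work surface at z = 0. Lengths are in m, angles in degrees, forces in N, time in s.
With the tool pointing down it reaches from about 0.35 to 0.775 m from the base axis. Payload 7.3 kg.
Tool frame: the origin (TCP) lies between the finger pads; the fingertips stand 25 mm ahead of it and the grasp point (between the pads) lies 6 mm ahead of it; z points along the fingers, y is the line along which they close (so a half turn about z gives the same grasp; the last joint's range is limited). The gripper opens to 92 mm and grips with 3 to 60 N. Pads are 19 mm wide; open, the fingers measure 130 mm over their backs; the gripper's body (75 mm by 190 mm) begins 47 mm behind the grasp point.
Start: joints at [65.088, 19.595, 87.324, -0, 73.075, -8.365], TCP at [0.15, 0.503, 0.252] pointing down, gripper open.
Joint ranges: [-145.02, 145.02], [-44.19, 115.74], [2.07, 154.8], [-57.11, 237.11], [16.16, 152.29], [-177.93, 177.93]. Speed limits (degrees/s): [147.25, 147.25, 180, 180, 180, 180].

### API

Orientations are given as a 3x3 rotation matrix whose columns are the frame's x, y, z axes.
In Python, from plant import * gives the robot as it stands.
- The arm moves only by the tool jog_arm, never from a script. Its argument "steps" is a list of rows, each a list of 3 entries, a list of its own where there are three numbers: the turn, a rotation vector about the world's x, y, z in degrees, then the shift along the world's x, y, z in mm, then the closure, from 0 (fully open) to 1 (shut). A call has 1 to 20 rows; each row is the pose to reach, as a shift and turn from the pose commanded when the call began; what a row does not reach only later rows make up. A row lasts 1/10 s, in which the tool goes at most 50 mm and 8.59 degrees, less where a joint would pass 70% of its speed; a pose out of reach is approached as far as the arm can. A call with a gripper value outside its range is refused whole. The fingers move at their own pace and stop on an object; "newtons" is the grip in N (left out, the last holds). Time passes only in rows, so rows that repeat a pose let the fingers close. It gives the time, the measured TCP pose, the force, the opening and the grip force at its end, in the units of the state.
- get_state(): the state, without advancing time (a new reading comes with each control period).
- get_image(name): name is "scene" or "side" or "wrist"; returns a dict with "image" (400x640x3 uint8, blue, green, red), "fx", "fy", "cx", "cy" (pixels), "eye" and "attitude" of the camera in the world; the wrist camera has in their place "mount" (4x4, takes a point from camera to tool coordinates, whose origin is the TCP and whose axes are the flange's). Camera axes: x right, y down, z forward; pixel columns grow to the right and rows downward; lengths in m; the calibration is good to about 2 mm. The wrist camera is an equidistant fisheye: a pixel r from the principal point sees the ray r / f radians off the axis. A picture is of the moment at which its call begins: read the wrist's pose just before it. There is no depth.
- finish_job(): hands the job in; it is judged then, once.
Trained networks look in a picture, given as the dict that the camera call returned (one of the last four; its "shot" number tells which), for a name from the list of things; names that differ only in an ending like _2 or _b are one class to them, and where a whole thing is asked for, a point or a joint stands for the part that bears it (a point fixed in the world has none). Each returns a list of dicts, best first, with "confidence" (0 to 1); they miss things now and then, are a little off and sometimes report something else, mostly with a low value. They report only what shows in the picture. A call takes as long as a camera call. They do not tell look-alikes from the thing itself.
- recognise(picture, label): "point" ([row, column] in pixels, amid what is visible of it).
- place_of(picture, label): "point" ([row, column] in pixels: a listed point, or the origin of a listed thing).
The state is a dict: "time_s": time; "joints": joint angles; "dq": joint speeds; "joint_torque": joint torques, N m; "eef_pos": TCP position; "eef_rot": TCP orientation; "force": force on the tool from outside, world axes, zero at the start; "torque": the same for the moment, N m; "gripper_width": finger opening in m; "grip_force": force on a finger pad.
Only numpy, scipy, OpenCV 4.12 (cv2) and the standard library are available. Lean on these libraries where they do the work, as an engineer would, in place of code of your own. Each camera call takes 0.05 s, during which the arm holds its last target. There are 200 camera calls.

## Working session

There is one attempt and no reset: what is moved stays moved. The work goes in short steps, Python scripts to look and compute and a tool call to move; the robot and the scene stay as the last step left them, time stands still between calls to the robot, and variables do not carry over. Pictures are saved under pics/ and viewed, at most 10 in all, crops included, and the job is handed in when it is done.

Besides the shell and the picture viewer there is one more tool, called after ">>>" by a JSON object that holds its "api" and its "payload", one argument or row to a line. jog_arm: Moves the arm, as the interface text tells. Its arguments: {"type":"object","properties":{"steps":{"type":"array","items":{"type":"array"}},"newtons":{"type":"number"}},"required":["steps"]}

```bash
mkdir -p pics; cat > h.py <<'E'
from plant import *
import numpy as np, cv2
def ray(p,pt):
    r,c=pt; d=np.array([(c-p["cx"])/p["fx"],(r-p["cy"])/p["fy"],1.0]); return np.array(p["attitude"])@d
def onz(p,pt,z):
    d=ray(p,pt); e=np.array(p["eye"]); return e+d*(z-e[2])/d[2]
def proj(p,X):
    c=np.array(p["attitude"]).T@(np.array(X)-p["eye"]); return np.array([p["cy"]+p["fy"]*c[1]/c[2],p["cx"]+p["fx"]*c[0]/c[2]])
E
python3 - <<'E'
from h import *
for n in ("scene","side"):
    p=get_image(n); cv2.imwrite(f"pics/{n}0.png",p["image"])
    print(n,np.round(p["eye"],3),p["fx"])
    for l,z in (("feed_track",0),("track_mouth",.06),("bend_start",.06),("bend_middle",.06),("bend_finish",.06),("nest",.056),("loose_end_mid",.0635),("stamp",0),("filled_can",0),("steel_cap",0)):
        for o in place_of(p,l)[:3]:
            print(l,np.round(o["point"]),round(o["confidence"],2),np.round(onz(p,o["point"],z),4)[:2])
E
```

```text
scene [ 0.02  -0.665  0.667] 512.1455892551174
feed_track [251. 300.] 0.63 [ 0.5174 -0.029 ]
track_mouth [204. 234.] 0.7 [0.465  0.1235]
bend_start [236. 279.] 0.73 [ 0.471  -0.0238]
bend_middle [242. 308.] 0.85 [ 0.5031 -0.0753]
bend_finish [233. 344.] 0.57 [ 0.572  -0.0987]
nest [232. 350.] 0.74 [ 0.5879 -0.1005]
nest [235. 344.] 0.37 [ 0.5726 -0.1008]
loose_end_mid [208. 204.] 0.87 [0.4075 0.1481]
loose_end_mid [228. 270.] 0.74 [0.4699 0.0026]
loose_end_mid [183. 277.] 0.39 [0.5811 0.129 ]
filled_can [329. 367.] 0.91 [ 0.4745 -0.2636]
steel_cap [231. 273.] 0.62 [0.5159 0.0605]
steel_cap [186. 233.] 0.47 [0.55   0.2692]
side [0.447 0.771 0.797] 501.1811726994747
feed_track [216. 348.] 0.67 [ 0.5188 -0.0186]
track_mouth [248. 368.] 0.55 [0.4639 0.1216]
track_mouth [177. 358.] 0.34 [ 0.5057 -0.0857]
bend_start [199. 370.] 0.72 [ 0.4715 -0.0163]
bend_middle [182. 359.] 0.97 [ 0.5015 -0.0695]
bend_middle [327. 310.] 0.43 [0.543  0.3133]
bend_finish [167. 335.] 0.74 [ 0.5626 -0.1104]
bend_finish [245. 369.] 0.6 [0.4615 0.1147]
nest [172. 323.] 0.55 [ 0.5878 -0.0951]
loose_end_mid [199. 370.] 0.76 [ 0.4722 -0.0127]
loose_end_mid [313. 367.] 0.56 [0.4509 0.272 ]
stamp [143. 288.] 0.62 [ 0.7076 -0.2617]
filled_can [149. 376.] 0.65 [ 0.4785 -0.2715]
steel_cap [144. 291.] 0.63 [ 0.699  -0.2578]
steel_cap [324. 311.] 0.53 [0.5495 0.2708]
```

View pics/scene0.png

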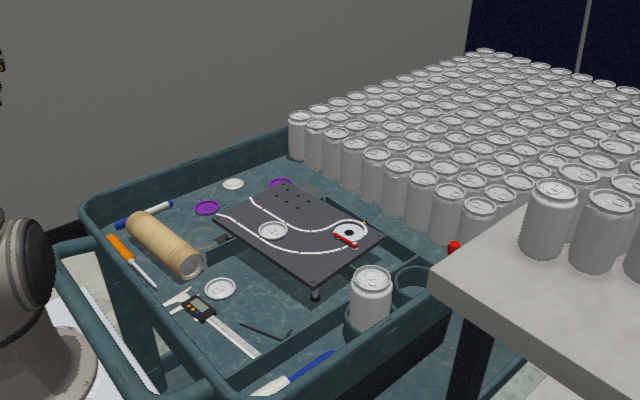

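View pics/side0.png

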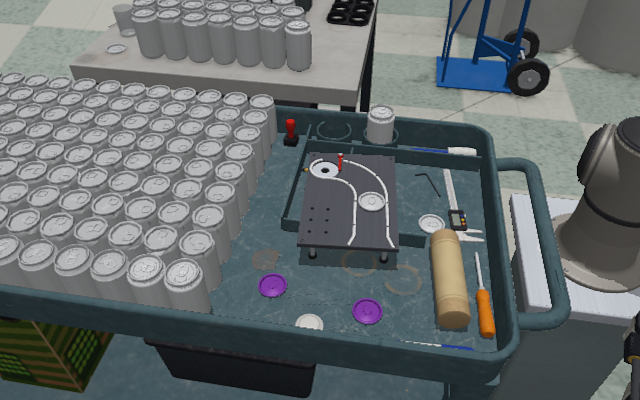

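The scene and side pictures show the track with a silver disc on its straight part, at scene (231,272) and side (201,371). That one fits loose_end_mid. The others don't fit: a silver disc on the deck (scene 289,220), a cap (scene 184,233) and purple ends (scene 208,207 and 183,280). I'll fit the track pose and confirm both in an enlarged crop.

```bash
cat >> h.py <<'E'
from scipy.optimize import minimize
def w(v,P):
    P=np.atleast_2d(P); c,s=np.cos(v[2]),np.sin(v[2])
    return np.c_[v[0]+c*P[:,0]-s*P[:,1], v[1]+s*P[:,0]+c*P[:,1], P[:,2]]
def line(a,b,z,n=60): t=np.linspace(0,1,n)[:,None]; return np.c_[np.array(a)+(np.array(b)-np.array(a))*t, np.full(n,z)]
def arc(r,a,b,z,n=60,c=(.045,.005)): t=np.radians(np.linspace(a,b,n)); return np.c_[c[0]+r*np.cos(t),c[1]+r*np.sin(t),np.full(n,z)]
C=[(-.1,-.145),(.1,-.145),(.1,.145),(-.1,.145)]
OUT=np.vstack([line(C[i],C[(i+1)%4],.06,100) for i in range(4)])
STR=np.vstack([line((-.045+s*.031,.1),(-.045+s*.031,.005),.064) for s in (1,-1)]+[arc(.09+s*.031,180,270,.064) for s in (1,-1)])
def pix(p,X):
    c=(X-p["eye"])@np.array(p["attitude"]); return np.c_[p["cy"]+p["fy"]*c[:,1]/c[:,2],p["cx"]+p["fx"]*c[:,0]/c[:,2]]
E
cat > m.py <<'E'
from h import *
ps=[get_image("scene"),get_image("side")]
dts=[cv2.distanceTransform(255-cv2.Canny(cv2.GaussianBlur(p["image"],(0,0),.7),40,100),cv2.DIST_L2,5) for p in ps]
def cost(v,only=None):
    s=0
    for i,(p,d) in enumerate(zip(ps,dts)):
        if only is not None and i!=only: continue
        q=pix(p,w(v,np.vstack([OUT,STR]))).astype(np.float32)
        s+=np.minimum(cv2.remap(d,q[:,1],q[:,0],cv2.INTER_LINEAR),4).mean()
    return s
best=None
for th in np.radians([0,2.5,5,7.5]):
    c,s=np.cos(th),np.sin(th); m=np.array([-.0,-.0047]); 
    o=np.array([.5195,-.0365])-np.array([c*m[0]-s*m[1],s*m[0]+c*m[1]])
    for ox in (-.006,0,.006):
      for oy in (-.006,0,.006):
        r=minimize(cost,[o[0]+ox,o[1]+oy,th],method="Nelder-Mead",options=dict(initial_simplex=np.array([[o[0]+ox,o[1]+oy,th]]*4)+np.vstack([np.zeros(3),np.diag([.004,.004,.03])])))
        if best is None or r.fun<best.fun: best=r
v=best.x; print("fit",v[:2],np.degrees(v[2]),best.fun)
for i in (0,1):
    r=minimize(cost,v,args=(i,),method="Nelder-Mead",options=dict(initial_simplex=np.array([v]*4)+np.vstack([np.zeros(3),np.diag([.003,.003,.02])]))); print(i,r.x[:2],np.degrees(r.x[2]),r.fun)
np.save("v.npy",v)
tiles=[]
for p in ps:
    l=[o for o in recognise(p,"loose_end_mid")]
    for o in l[:3]: print(np.round(o["point"]),round(o["confidence"],2),np.round(onz(p,o["point"],.0635),4)[:2])
    q=pix(p,w(v,np.vstack([OUT,STR]))); ctr=pix(p,w(v,[[0,0,.06]]))[0].astype(int); r0,c0=ctr[0]-75,ctr[1]-100
    im=cv2.resize(p["image"][r0:r0+150,c0:c0+200],None,fx=4,fy=4,interpolation=cv2.INTER_CUBIC)
    for a in q: cv2.circle(im,(int((a[1]-c0+.5)*4),int((a[0]-r0+.5)*4)),0,(0,255,0),-1)
    print("crop",r0,c0); tiles.append(cv2.resize(im,(400,300)))
    cv2.imwrite(f"pics/fit{len(tiles)}.png",im)
E
python3 m.py
```

```text
fit [ 0.51715347 -0.02075572] 5.173607465195452 1.3235552310943604
0 [ 0.5171455  -0.02089699] 4.998254439452144 0.38524574041366577
1 [ 0.51723317 -0.02078436] 5.276445513097581 0.9327991604804993
[207. 206.] 0.71 [0.4119 0.1477]
[228. 272.] 0.61 [0.4731 0.0011]
crop 150 196
[282. 275.] 0.81 [0.6216 0.2351]
[199. 372.] 0.76 [ 0.4694 -0.0151]
[311. 368.] 0.68 [0.4494 0.2682]
crop 120 249
```

View pics/fit2.png

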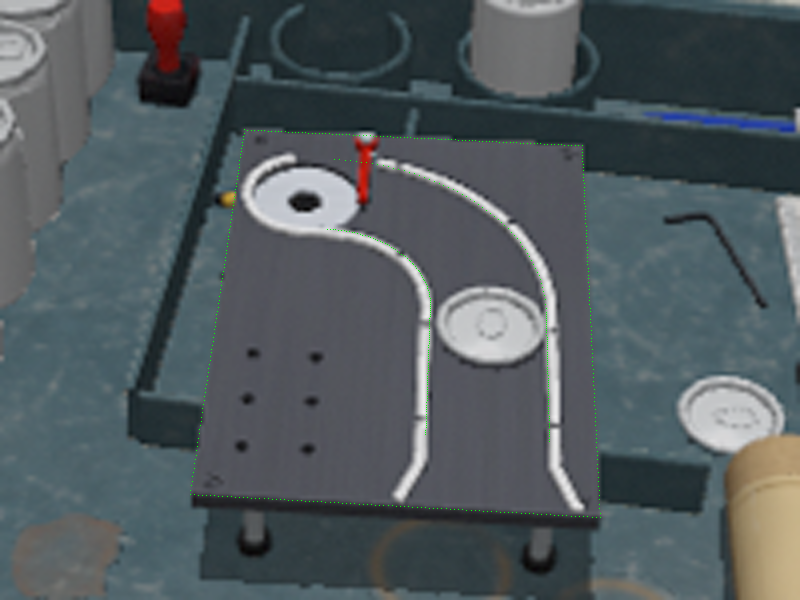

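View pics/fit1.png

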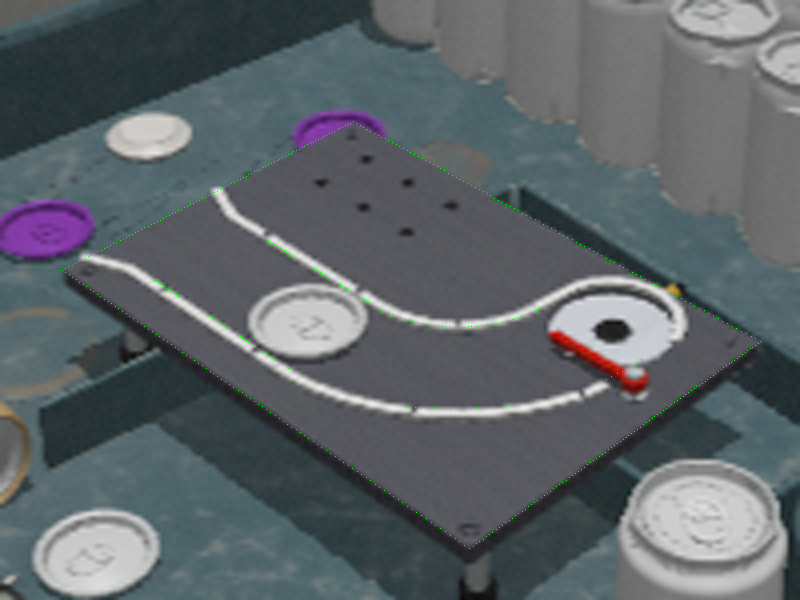

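The crops confirm it. The model outline lies exactly on the plate, and the silver disc in the channel (side 201,371, scene 230,273) is the only one on the track, so it is the loose end. Next I'll plan the tool poses.

```bash
cat > plan.py <<'E'
from h import *
v=np.load("v.npy"); th=np.degrees(v[2])
def cen(s): # s mm from bend_start along centre line -> local xy, tangent deg
    L=90*np.pi/2
    if s<0: return np.array([-45,5-s]),-90
    if s<L:
        a=s/90; return np.array([45-90*np.cos(a),5-90*np.sin(a)]),-90+np.degrees(a)
    return np.array([45+s-L,-85]),0
def tool(s,back=38,lat=0): # lat + = left of travel (inside of bend)
    p,a=cen(s); t=np.array([np.cos(np.radians(a)),np.sin(np.radians(a))]); n=np.array([-t[1],t[0]])
    q=p-back*t+lat*n; return w(v,[[*(q/1000),0]])[0][:2]*1000,a+th
E
python3 - <<'E'
from plan import *
s=get_state(); print(s["time_s"],np.round(s["eef_pos"],4)); print(np.round(s["eef_rot"],3))
p=get_image("scene"); a=onz(p,(230.25,273),.0655); p=get_image("side"); b=onz(p,(201,371.5),.0655)
for q in (a,b): d=q[:2]-v[:2]; c,S=np.cos(v[2]),np.sin(v[2]); print(q[:2],1000*(c*d[0]+S*d[1]),1000*(-S*d[0]+c*d[1]))
for S in (-40,-30,-20,-10,0): print(S,np.round(tool(S)[0],1),round(tool(S)[1],1))
E
```

```text
1.3 [0.1495 0.5033 0.2517]
[[-0.959  0.285  0.   ]
 [ 0.285  0.959  0.   ]
 [-0.     0.    -1.   ]]
[ 0.46925105 -0.00859864] -46.611022433760446 16.42709328105843
[ 0.46868735 -0.00554914] -46.897437010180624 19.515006227659185
-40 [464.9  57.8] -84.8
-30 [465.8  47.9] -84.8
-20 [466.7  37.9] -84.8
-10 [467.6  28. ] -84.8
0 [468.5  18. ] -84.8
```

>>> {"api": "jog_arm", "payload": {
  "steps": [
    [[0, 0, -68.3], [315, -445, -100], 1],
    [[0, 0, -68.3], [315, -445, -100], 1],
    [[0, 0, -68.3], [315, -445, -100], 1],
    [[0, 0, -68.3], [315, -445, -100], 1],
    [[0, 0, -68.3], [315, -445, -100], 1],
    [[0, 0, -68.3], [315, -445, -100], 1],
    [[0, 0, -68.3], [315, -445, -100], 1],
    [[0, 0, -68.3], [315, -445, -100], 1],
    [[0, 0, -68.3], [315, -445, -100], 1],
    [[0, 0, -68.3], [315, -445, -100], 1],
    [[0, 0, -68.3], [315, -445, -100], 1],
    [[0, 0, -68.3], [315, -445, -100], 1],
    [[0, 0, -68.3], [315, -445, -100], 1],
    [[0, 0, -68.3], [315, -445, -100], 1],
    [[0, 0, -68.3], [315, -445, -100], 1],
    [[0, 0, -68.3], [315, -445, -100], 1]
  ]
}}

```text
time_s: 3.0
eef_pos: [0.464, 0.0595, 0.1521]
eef_rot: [[-0.092, 0.996, 0.001], [0.996, 0.092, 0.0], [-0.0, 0.001, -1.0]]
force: [0.5, -0.7, 0.8]
gripper_width: 0.0009
grip_force: 0.0
```

```bash
python3 - <<'E'
from h import *
s=get_state(); print(s["time_s"],np.round(s["eef_pos"],4),s["gripper_width"]); print(np.round(s["eef_rot"],3))
a=get_image("side")["image"]; b=get_image("wrist")["image"]
cv2.imwrite("pics/a.png",np.vstack([cv2.resize(a[90:290,230:510],(560,400)),cv2.resize(b,(320,200)).repeat(1,0) if 0 else cv2.copyMakeBorder(cv2.resize(b,(320,200)),0,0,0,240,0)]))
E
```

```text
3.0 [0.464  0.0595 0.1521] 0.0008529815814794071
[[-0.092  0.996  0.001]
 [ 0.996  0.092  0.   ]
 [-0.     0.001 -1.   ]]
```

View pics/a.png

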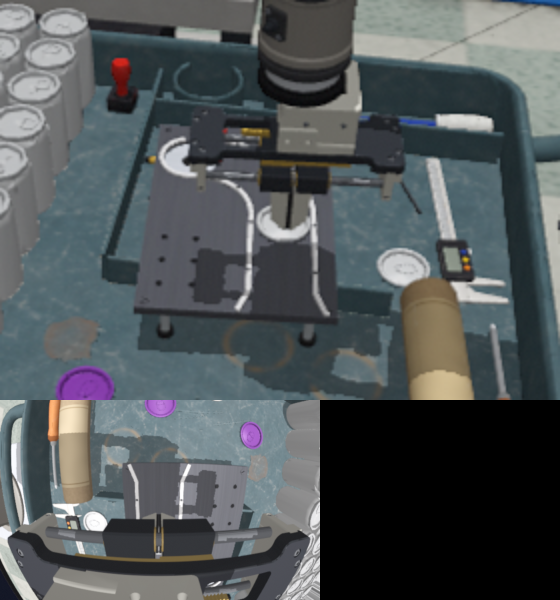

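The side view shows the closed fingers centred over the straight part, just behind the disc. I'll lower them and tabulate the push.

>>> {"api": "jog_arm", "payload": {
  "steps": [
    [[0, 0, 0], [0, 0, -30], 1],
    [[0, 0, 0], [0, 0, -50], 1],
    [[0, 0, 0], [0, 0, -60], 1],
    [[0, 0, 0], [0, 0, -64], 1],
    [[0, 0, 0], [0, 0, -64], 1],
    [[0, 0, 0], [0, 0, -64], 1]
  ]
}}

```text
time_s: 3.7
eef_pos: [0.4651, 0.0583, 0.0885]
eef_rot: [[-0.09, 0.996, 0.002], [0.996, 0.09, -0.0], [-0.0, 0.002, -1.0]]
force: [-0.7, -1.0, -0.5]
gripper_width: -0.0
grip_force: 0.0
```

```bash
python3 - <<'E'
from plan import *
s=get_state(); print(s["time_s"],np.round(s["eef_pos"],4),np.round(s["force"],1))
for S in list(range(-35,161,5)):
    lat=6*np.clip(min(S/20,(140-S)/20),0,1); q,a=tool(S,38,lat); print(S,[round(a+84.8,1)],np.round(q-[465,58],1))
E
```

```text
3.7 [0.4651 0.0583 0.0885] [-0.7 -1.  -0.5]
-35 [np.float64(-0.0)] [ 0.3 -5.1]
-30 [np.float64(-0.0)] [  0.8 -10.1]
-25 [np.float64(-0.0)] [  1.2 -15.1]
-20 [np.float64(-0.0)] [  1.7 -20.1]
-15 [np.float64(-0.0)] [  2.1 -25. ]
-10 [np.float64(-0.0)] [  2.6 -30. ]
-5 [np.float64(-0.0)] [  3. -35.]
0 [np.float64(-0.0)] [  3.5 -40. ]
5 [np.float64(3.2)] [  3.4 -45. ]
10 [np.float64(6.3)] [  3.7 -49.9]
15 [np.float64(9.5)] [  4.2 -54.7]
20 [np.float64(12.7)] [  4.9 -59.4]
25 [np.float64(15.9)] [  4.5 -64.5]
30 [np.float64(19.1)] [  4.3 -69.6]
35 [np.float64(22.3)] [  4.5 -74.7]
40 [np.float64(25.4)] [  4.9 -79.8]
45 [np.float64(28.6)] [  5.6 -84.9]
50 [np.float64(31.8)] [  6.6 -89.9]
55 [np.float64(35.0)] [  7.8 -94.9]
60 [np.float64(38.2)] [  9.4 -99.8]
65 [np.float64(41.4)] [  11.2 -104.6]
70 [np.float64(44.5)] [  13.2 -109.3]
75 [np.float64(47.7)] [  15.6 -113.8]
80 [np.float64(50.9)] [  18.1 -118.2]
85 [np.float64(54.1)] [  20.9 -122.5]
90 [np.float64(57.3)] [  24.  -126.6]
95 [np.float64(60.5)] [  27.3 -130.6]
100 [np.float64(63.6)] [  30.8 -134.3]
105 [np.float64(66.8)] [  34.4 -137.9]
110 [np.float64(70.0)] [  38.3 -141.2]
115 [np.float64(73.2)] [  42.4 -144.3]
120 [np.float64(76.4)] [  46.6 -147.2]
125 [np.float64(79.6)] [  50.9 -151.4]
130 [np.float64(82.7)] [  55.4 -155.3]
135 [np.float64(85.9)] [  60.3 -158.9]
140 [np.float64(89.1)] [  65.4 -162.3]
145 [np.float64(90.0)] [  70.4 -162.5]
150 [np.float64(90.0)] [  75.4 -162. ]
155 [np.float64(90.0)] [  80.4 -161.5]
160 [np.float64(90.0)] [  85.3 -161.1]
```

>>> {"api": "jog_arm", "payload": {
  "steps": [
    [[0, 0, 0], [0.3, -5, 0], 1],
    [[0, 0, 0], [0.8, -10, 0], 1],
    [[0, 0, 0], [1.2, -15, 0], 1],
    [[0, 0, 0], [1.7, -20, 0], 1],
    [[0, 0, 0], [2.1, -25, 0], 1],
    [[0, 0, 0], [2.6, -30, 0], 1],
    [[0, 0, 0], [3, -35, 0], 1],
    [[0, 0, 0], [3.5, -40, 0], 1],
    [[0, 0, 3.2], [3.4, -45, 0], 1],
    [[0, 0, 6.3], [3.7, -50, 0], 1],
    [[0, 0, 9.5], [4.2, -55, 0], 1],
    [[0, 0, 12.7], [4.9, -59.5, 0], 1],
    [[0, 0, 15.9], [4.5, -64.5, 0], 1],
    [[0, 0, 19.1], [4.3, -69.6, 0], 1],
    [[0, 0, 22.3], [4.5, -74.7, 0], 1],
    [[0, 0, 25.4], [4.9, -79.8, 0], 1],
    [[0, 0, 28.6], [5.6, -85, 0], 1],
    [[0, 0, 31.8], [6.6, -90, 0], 1],
    [[0, 0, 31.8], [6.6, -90, 0], 1]
  ]
}}

```text
time_s: 5.6
eef_pos: [0.4713, -0.0323, 0.0877]
eef_rot: [[-0.601, 0.799, 0.0], [0.799, 0.601, -0.0], [-0.0, 0.0, -1.0]]
force: [0.1, -0.7, -0.8]
gripper_width: 0.0008
grip_force: 0.0
```

```bash
python3 - <<'E'
from h import *
s=get_state(); print(s["time_s"],np.round(s["eef_pos"],4),s["force"])
a=get_image("side")["image"]; b=get_image("scene")["image"]
cv2.imwrite("pics/b.png",np.vstack([cv2.resize(a[110:260,270:470],(400,300)),cv2.resize(b[150:300,200:400],(400,300))]))
E
```

```text
5.6 [ 0.4713 -0.0323  0.0877] [ 0.09125666 -0.70576402 -0.76612962]
```

View pics/b.png

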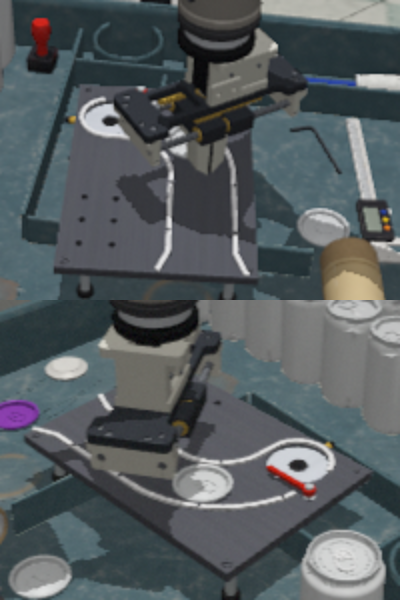

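The disc sits flat in the bend at scene (241,301), just ahead of the fingers, and the gate is still shut. Continuing round.

>>> {"api": "jog_arm", "payload": {
  "steps": [
    [[0, 0, 3.2], [1.2, -5, 0], 1],
    [[0, 0, 6.4], [2.8, -9.8, 0], 1],
    [[0, 0, 9.6], [4.6, -14.6, 0], 1],
    [[0, 0, 12.7], [6.6, -19.3, 0], 1],
    [[0, 0, 15.9], [9, -23.8, 0], 1],
    [[0, 0, 19.1], [11.5, -28.2, 0], 1],
    [[0, 0, 22.3], [14.3, -32.5, 0], 1],
    [[0, 0, 25.5], [17.4, -36.6, 0], 1],
    [[0, 0, 28.7], [20.7, -40.6, 0], 1],
    [[0, 0, 31.8], [24.2, -44.3, 0], 1],
    [[0, 0, 35], [27.8, -47.9, 0], 1],
    [[0, 0, 38.2], [31.7, -51.2, 0], 1],
    [[0, 0, 41.4], [35.8, -54.3, 0], 1],
    [[0, 0, 44.6], [40, -57.2, 0], 1],
    [[0, 0, 47.8], [44.3, -61.4, 0], 1],
    [[0, 0, 50.9], [48.8, -65.3, 0], 1],
    [[0, 0, 54.1], [53.7, -68.9, 0], 1],
    [[0, 0, 57.3], [58.8, -72.3, 0], 1],
    [[0, 0, 58.2], [63.8, -72.5, 0], 1],
    [[0, 0, 58.2], [63.8, -72.5, 0], 1]
  ]
}}

```text
time_s: 7.7
eef_pos: [0.5353, -0.104, 0.0877]
eef_rot: [[-0.996, -0.089, 0.0], [-0.089, 0.996, 0.0], [-0.0, 0.0, -1.0]]
force: [-0.3, 0.2, 0.1]
gripper_width: 0.0005
grip_force: 0.0
```

```bash
python3 - <<'E'
from h import *
s=get_state(); print(s["time_s"],np.round(s["eef_pos"],4),s["force"])
a=get_image("side")["image"]; b=get_image("scene")["image"]
cv2.imwrite("pics/c.png",np.vstack([cv2.resize(a[120:220,270:420],(450,300)),cv2.resize(b[190:290,270:420],(450,300))]))
E
```

```text
7.7 [ 0.5353 -0.104   0.0877] [-0.27756495  0.18691637  0.0598511 ]
```

View pics/c.png

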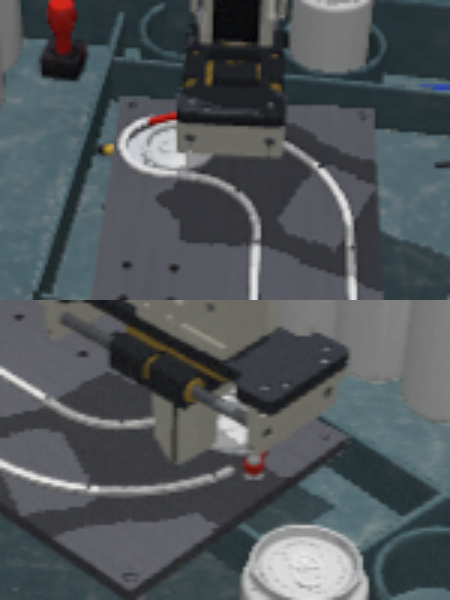

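The gate is swung open (red bar at side crop 118,160) and the disc is partly in the nest mouth. I'll push the last stretch slowly.

>>> {"api": "jog_arm", "payload": {
  "steps": [
    [[0, 0, 0], [2, 0.2, 0], 1],
    [[0, 0, 0], [4, 0.4, 0], 1],
    [[0, 0, 0], [6, 0.5, 0], 1],
    [[0, 0, 0], [7.5, 0.7, 0], 1],
    [[0, 0, 0], [9, 0.8, 0], 1],
    [[0, 0, 0], [10, 0.9, 0], 1],
    [[0, 0, 0], [10.7, 1, 0], 1],
    [[0, 0, 0], [11.4, 1, 0], 1],
    [[0, 0, 0], [11.4, 1, 0], 1],
    [[0, 0, 0], [11.4, 1, 0], 1]
  ]
}}

```text
time_s: 8.8
eef_pos: [0.5463, -0.1032, 0.0877]
eef_rot: [[-0.996, -0.09, -0.0], [-0.09, 0.996, 0.0], [0.0, 0.0, -1.0]]
force: [-0.3, -0.2, 0.1]
gripper_width: 0.0003
grip_force: 0.2
```

>>> {"api": "jog_arm", "payload": {
  "steps": [
    [[0, 0, 0], [-0.7, 0, 0], 1],
    [[0, 0, 0], [-1.5, 0, 0], 1],
    [[0, 0, 0], [-2.5, 0, 0], 1],
    [[0, 0, 0], [-2.5, 0, 0], 1]
  ]
}}

```text
time_s: 9.2
eef_pos: [0.5436, -0.1032, 0.0877]
eef_rot: [[-0.996, -0.09, -0.0], [-0.09, 0.996, 0.0], [0.0, 0.0, -1.0]]
force: [-0.7, -1.5, 0.6]
gripper_width: 0.0002
grip_force: 0.1
```

```bash
python3 - <<'E'
from h import *
s=get_state(); print(s["time_s"],np.round(s["eef_pos"],4),s["force"])
a=get_image("side")["image"]; b=get_image("scene")["image"]
cv2.imwrite("pics/d.png",np.vstack([cv2.resize(a[120:220,270:420],(450,300)),cv2.resize(b[190:290,270:420],(450,300))]))
E
```

```text
9.2 [ 0.5436 -0.1032  0.0877] [-0.68316348 -1.54336612  0.60544413]
```

View pics/d.png

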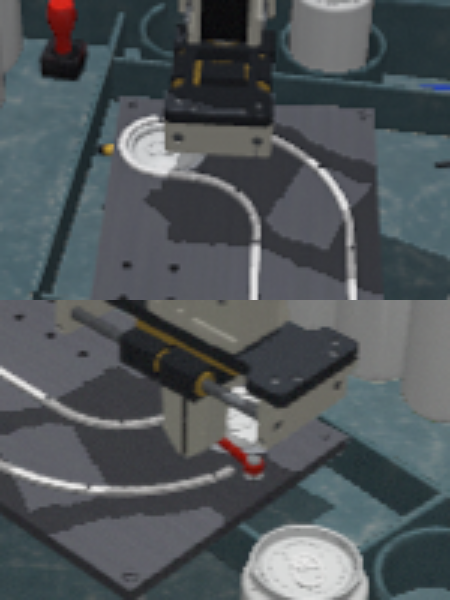

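The gate has swung nearly shut against the fingers, so the disc has probably dropped. I'll back off, rise clear and check.

>>> {"api": "jog_arm", "payload": {
  "steps": [
    [[0, 0, 0], [-4, -0.4, 0], 1],
    [[0, 0, 0], [-8, -0.7, 0], 1],
    [[0, 0, 0], [-12, -1, 0], 1],
    [[0, 0, 0], [-16, -1.4, 0], 1],
    [[0, 0, 0], [-16, -1.4, 20], 1],
    [[0, 0, 0], [-16, -1.4, 60], 1],
    [[0, 0, 0], [-40, 30, 100], 1],
    [[0, 0, 0], [-80, 60, 130], 1],
    [[0, 0, 0], [-110, 100, 150], 1],
    [[0, 0, 0], [-110, 140, 150], 1],
    [[0, 0, 0], [-110, 180, 150], 1],
    [[0, 0, 0], [-110, 180, 150], 1],
    [[0, 0, 0], [-110, 180, 150], 1]
  ]
}}

```text
time_s: 10.6
eef_pos: [0.4334, 0.0775, 0.2379]
eef_rot: [[-0.996, -0.093, 0.0], [-0.093, 0.996, -0.0], [-0.0, -0.0, -1.0]]
force: [0.0, 0.1, 0.7]
gripper_width: 0.0004
grip_force: 0.0
```

```bash
python3 - <<'E'
from plan import *
s=get_state(); print(s["time_s"],np.round(s["eef_pos"],4),s["force"])
A=get_image("side"); B=get_image("scene")
t=[]
for p,r,c in ((A,140,290),(B,205,310)):
    im=cv2.resize(p["image"][r:r+60,c:c+80],None,fx=5,fy=5,interpolation=cv2.INTER_CUBIC)
    # rims expected when fully down: disc top at z .063
    q=pix(p,w(v,arc(.0285,0,360,.063,72,(.060,-.085))))
    for a in q: cv2.circle(im,(int((a[1]-c+.5)*5),int((a[0]-r+.5)*5)),1,(0,255,0),-1)
    t.append(im)
cv2.imwrite("pics/e.png",np.vstack(t))
E
```

```text
10.6 [0.4334 0.0775 0.2379] [0.0032045  0.05734367 0.74224641]
```

View pics/e.png

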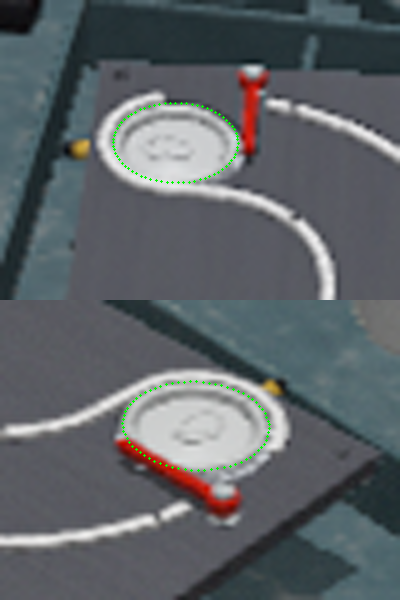

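The disc fills the nest and the gate is shut. Before handing in I'll check for a raised rear edge by comparing a flat rim against one tilted up at the rear.

```bash
python3 - <<'E'
from plan import *
ps=[get_image("side"),get_image("scene")]
def rim(dx,dy,zr,zf,r=.0285):
    P=arc(r,0,360,0,120,(.06+dx,-.085+dy)); u=(P[:,0]-.06-dx)/r; P[:,2]=(zr+zf)/2+(zf-zr)/2*u; return P
rows=[]
for p,r,c in zip(ps,(142,205),(300,325)):
    tiles=[]
    for col,zr in ((None,0),((0,255,0),.063),((0,0,255),.067)):
        im=cv2.resize(p["image"][r:r+45,c:c+45],None,fx=5.8,fy=5.8,interpolation=cv2.INTER_CUBIC)
        if col:
            for a in pix(p,w(v,rim(0,0,zr,.063))): cv2.circle(im,(int((a[1]-c+.5)*5.8),int((a[0]-r+.5)*5.8)),0,col,-1)
        tiles.append(im)
    rows.append(np.hstack(tiles))
cv2.imwrite("pics/f.png",np.vstack(rows))
G=[cv2.magnitude(cv2.Sobel(g,cv2.CV_32F,1,0),cv2.Sobel(g,cv2.CV_32F,0,1)) for g in [cv2.cvtColor(p["image"],cv2.COLOR_BGR2GRAY) for p in ps]]
for zr,zf in ((.063,.063),(.067,.063),(.067,.067),(.063,.067)):
    b=max((sum(cv2.remap(g,q[:,1],q[:,0],1).mean() for g,q in ((g,pix(p,w(v,rim(dx,dy,zr,zf))).astype(np.float32)) for g,p in zip(G,ps))),dx,dy) for dx in np.arange(-3,3.1,.5)/1000 for dy in np.arange(-3,3.1,.5)/1000)
    print(zr,zf,np.round(b,4))
E
```

```text
0.063 0.063 [4.240651e+02 3.000000e-03 3.000000e-03]
0.067 0.063 [3.90875e+02 3.00000e-03 3.00000e-03]
0.067 0.067 [4.526841e+02 1.000000e-03 3.000000e-03]
0.063 0.067 [4.921296e+02 1.500000e-03 1.500000e-03]
```

View pics/f.png

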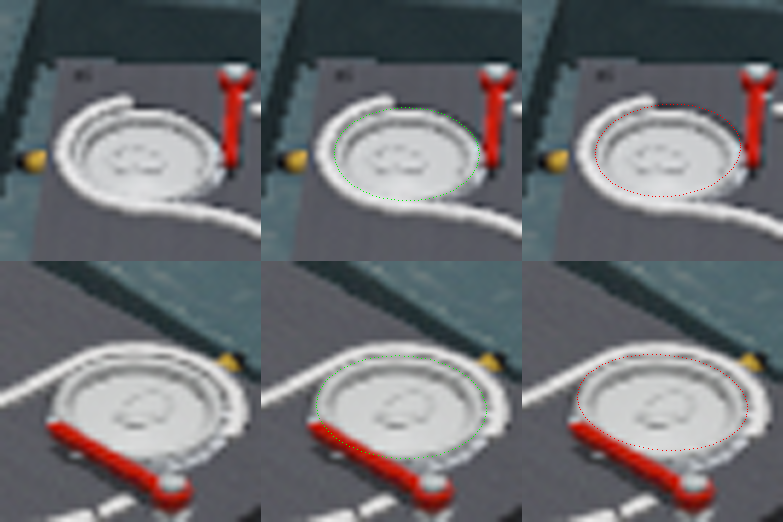

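The rear-raised rim (red) fits worse than the flat one (green). Crescents of bright nest floor show around the disc in both views (side crop 175,220; scene crop 440,225), so it lies down inside the pocket with the gate shut. The edge score itself ran higher for a raised front, but the white strip beside the rim distorts it, and the slow push stopped at the nominal nest centre with no rise in force. Handing in.

```bash
python3 -c "
from plant import *
print(finish_job())"
```

```text
the job is handed in; nothing more can be done
None
```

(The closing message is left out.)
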